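# Swap the two jars on the latched sloping chest

## Task

On the sloping top of the carved chest two jars, a dark wooden one and a blue one, are in each other's berths, held down by an iron latch bar: turn the bar open, swap the two jars so that each stands seated in the berth where the other was, then turn the bar back across both jars. The empty cork mat is a handy place to park a jar; set the jars down gently without dropping them or tipping them over, and leave everything else on the bench where it lies.

Things in the scene. Friction and masses are not known exactly. Their poses are not given: they have to be found in the camera images.
- jar_wood: Round jar with vertical wall, 52 mm across, flat top at 60 mm, with a knob 18 mm across on it up to 77 mm; 0.15 to 0.3 kg. Origin: centre of its underside; z along its axis. Dark wood with a brass band and brass knob.
- jar_blue: Round jar with vertical wall, 52 mm across, flat top at 60 mm, with a knob 18 mm across on it up to 77 mm; 0.15 to 0.3 kg. Origin: centre of its underside; z along its axis. Blue glaze with a white band and black knob.
- bed: Sloping wooden top of the chest, fixed, 180 mm along the slope and 310 mm wide, rising away from the robot at 25 degrees; jars stand square to it, so they lean 25 degrees towards the robot. Origin: centre of its upper surface, 72 mm above the bench. x up the slope, y to the left along its width, z square out of the surface. The chest below is as wide and as deep as the top.
- berth_left (a point): Left berth (as seen from the robot): a square pocket 64 x 64 mm with a flat felt floor, framed by rails 6 mm wide and 8 mm high. The point is the centre of its floor; axes as bed.
- berth_right (a point): Right berth (as seen from the robot): a square pocket 64 x 64 mm with a flat felt floor, framed by rails 6 mm wide and 8 mm high. The point is the centre of its floor; axes as bed.
- latch (a joint): Angle of the iron latch bar about a post square to the bed, midway between the berths. 0: bar lies along the bed's y and its ends overhang both jars' tops by 10 mm (shut); it turns anticlockwise seen from above by up to 1.4 rad, almost along the slope (open). Stays where it is left.
- latch_grip (a point): Grip point in the upright fin in the middle of the latch bar, on the turning axis, 82 mm out from the bed surface. The fin is 12 mm thick, 34 mm long along the bar, and rises to 90 mm from the bed; the bar itself is 148 mm long, 12 mm wide, its underside 66 mm and its upper side 73 mm from the bed. Axes turn with the bar: y along the bar, z square out of the bed.
- mat: Cork mat lying flat on the bench, fixed and empty, 110 x 110 x 4 mm. Origin: centre of its underside.
- tuning_peg: Bystander: rosewood tuning peg lying flat, 97 x 26 x 18 mm. Origin under its middle.
- template: Bystander: worn brass template plate with three holes, 90 x 60 x 4 mm. Origin under its middle.
- pin_vise: Bystander: small steel pin vise lying flat, 14 thick and 100 mm. Origin under its middle.
- burnisher: Bystander: hardwood spoon-shaped burnisher lying flat, its length 170 mm. Origin under its middle.
- clay_jar: Bystander: bulging terracotta jar with a cork lid, 68 across, 82 tall mm. Origin under its middle.
- bowl: Bystander: pale wooden bowl, 100 across, 40 tall mm. Origin under its middle.

How it is judged (in metres and radians):
On the way, in this order (a step that is already met when the one before it is completed fails the run):
1. the latch bar is turned open, clear of both jars (value of joint latch above 0.95 rad), for 0.1 s.
2. the two jars are swapped, each seated flat in the other's berth (((distance between jar_wood and berth_left below 0.013 m and distance between jar_blue and berth_right below 0.013 m) or (distance between jar_wood and berth_right below 0.013 m and distance between jar_blue and berth_left below 0.013 m)) and distance of each of jar_wood, jar_blue from where it was at the start of the episode above 0.12 m and angle between the z axis of each of jar_wood, jar_blue and the z axis of bed, either way round below 0.1 rad and linear speed of each of jar_wood, jar_blue below 0.03 m/s), for 0.2 s.
At the end, for the whole second after the job is handed in: Each jar rests in the berth where the other one started: origin within 13 mm of the berth's centre, square to the bed within 0.1 rad, at rest; the latch bar is back across both jars, below 0.2 rad, and still (all of step 2 and value of joint latch below 0.2 rad and velocity of joint latch between -0.1 and 0.1 rad/s); the robot touches nothing.
It fails at once if a bystander is pushed more than 25 mm (distance of any of tuning_peg, template, pin_vise, burnisher, clay_jar, bowl from where it was at the start of the episode above 0.025 m).
It fails at once if a jar is tipped over (angle between any of jar_wood, jar_blue's own z axis and vertical above 1.1 rad).
It fails at once if a jar is dropped: it falls loose, not held by the fingers, faster than 0.5 m/s (about 13 mm) ((linear speed of jar_wood above 0.5 m/s and contact force between jar_wood and the fingers below 0.2 N) or (linear speed of jar_blue above 0.5 m/s and contact force between jar_blue and the fingers below 0.2 N)).
It also fails if it takes over 72 s, if anything falls off the work surface, if the arm or the gripper's body presses on something with over 40 N, if the wrist force passes 120 N, or if a joint passes its speed limit or range.

## Robot

A 6-joint arm with a two-finger parallel gripper is mounted at the origin on the work surface. World frame = base frame: x ahead of the robot, y to its left, z up, the work surface at z = 0. Lengths are in m, angles in degrees, forces in N, time in s.
With the tool pointing down it reaches from about 0.275 to 0.775 m from the base axis. Payload 14.6 kg.
Tool frame: the origin (TCP) lies midway between the tips of the shut fingers; the grasp point (between the pads) lies grasp_offset behind it (grasp_offset is the distance from the TCP to the grasp point, in m); z points along the fingers, y is the line along which they close (so a half turn about z gives the same grasp; the last joint's range is limited). The gripper opens to 85 mm and grips with 20 to 120 N. Pads are 22 mm wide; open, the fingers measure 114 mm over their backs; the gripper's body (76 mm by 85 mm) begins 54 mm behind the grasp point. The pads swing forward as they close: fully open they stand 13 mm farther back than shut.
Start: joints at [55.617, 15.075, -2.767, 72.158, 0, 81.102], TCP at [0.226, 0.474, 0.231] pointing down, gripper open.
Joint ranges: [-151.79, 151.79], [-50.71, 97.33], [-67.44, 78.34], [-121.81, 120.89], [-77.56, 73.72], [-180, 180]. Speed limits (degrees/s): [108.29, 108.29, 147.25, 159.86, 180, 180].

## Interface

Orientations are given as [roll, pitch, yaw] about the fixed x, y, z axes, in that order (R = Rz(yaw) Ry(pitch) Rx(roll)).
In Python, from bench import * gives the robot as it stands. The module is installed in compiled form; this text tells all that it offers.
- The arm moves only by the tool send_rows, never from a script. Its argument "plan" is a list of rows, each a list of 3 entries, a list of its own where there are three numbers: the turn, a rotation vector about the tool's x, y, z each as a share of 2 pi rad, from -1 to 1, then the shift along the tool's x, y, z each as a share of 12 cm, from -1 to 1, then the finger opening in mm, from 0 to 85.4. A call has 1 to 5 rows; each row is the pose to reach, as a shift and turn from the pose commanded when the call began, along the tool's axes at that moment, turning the shorter way round; what a row does not reach only later rows make up. A row lasts 1/8 s, in which the tool goes at most 62.5 mm and 10.7 degrees, less where a joint would pass 70% of its speed; a pose out of reach is approached as far as the arm can. A call with a number of a shift or a turn outside -1 to 1 is refused whole. A call with a gripper value outside its range is refused whole. The fingers move at their own pace and stop on an object; "grip_force" is the grip in N (left out, the last holds). Time passes only in rows, so rows that repeat a pose let the fingers close. It gives the time, the measured TCP pose, the force, the opening and the grip force at its end, in the units of the state.
- read_state(): the state, without advancing time (a new reading comes with each control period).
- camera(name): name is "scene" or "top" or "wrist"; returns a dict with "image" (420x560x3 uint8, red, green, blue), "depth" (420x560 float32, m along the optical axis (not along the pixel's ray), 0 where there is no reading), "mtx" (3x3 intrinsics, pixels), "cam_to_world" (4x4, takes a point from camera to world coordinates); the wrist camera has in their place "tool_from_camera" (4x4, takes a point from camera to tool coordinates, whose origin is the TCP and whose axes are the flange's). Camera axes: x right, y up, looking along -z (the intrinsics and any distortion apply to the point x, -y, -z); pixel columns grow to the right and rows downward; lengths in m; the calibration is good to about 2 mm. A picture is of the moment at which its call begins: read the wrist's pose just before it.
- hand_in(): hands the job in; it is judged then, once.
The state is a dict: "t": time; "joints": joint angles; "joint_vel": joint speeds; "effort": joint torques, N m; "ee_pos": TCP position; "ee_rot": TCP orientation; "contact_force": force on the tool from outside, world axes, zero at the start; "moment": the same for the moment, N m; "grip_width": finger opening in m; "grip_force": force on a finger pad.
Only numpy, scipy, OpenCV 4.12 (cv2) and the standard library are available. Lean on these libraries where they do the work, as an engineer would, in place of code of your own. Each camera call takes 0.05 s, during which the arm holds its last target. There are 200 camera calls.

## Working session

There is one attempt and no reset: what is moved stays moved. The work goes in short steps, Python scripts to look and compute and a tool call to move; the robot and the scene stay as the last step left them, time stands still between calls to the robot, and variables do not carry over. Pictures are saved under pics/ and viewed, at most 10 in all, crops included, and the job is handed in when it is done.

Besides the shell and the picture viewer there is one more tool, called after ">>>" as name([rows], argument=value, ...), one row to a line, values as JSON. send_rows: Moves the arm, as the interface text tells. Shift numbers are shares of 12 cm and turn numbers shares of 2 pi rad, none past 1 either way. Its arguments: {"type":"object","properties":{"plan":{"type":"array"},"grip_force":{"type":"number"}},"required":["plan"]}

```bash
mkdir -p pics; python3 - <<'E'
from bench import *
import cv2,numpy as np
s=read_state();print({k:np.round(v,4).tolist() for k,v in s.items()})
ims=[]
for n in("scene","top"):
    c=camera(n);cv2.imwrite(f"pics/{n}0.png",c["image"][:,:,::-1]);np.savez(f"{n}0.npz",**c)
    print(n,np.round(c["mtx"],1).tolist(),np.round(c["cam_to_world"],3).tolist(),(c["depth"]>0).mean(),[k for k in c])
try:print(grasp_offset)
except Exception as e:print(e)
E
```

```text
{'t': 0.0, 'joints': [55.616, 15.0988, -2.8045, 72.1577, 0.0011, 81.105], 'joint_vel': [0.0615, 0.0259, -0.0436, 0.0085, -0.0811, 0.0427], 'effort': [0.0008, -63.7614, 38.4572, 0.0135, 0.0, 0.0], 'ee_pos': [0.2257, 0.4737, 0.2308], 'ee_rot': [-179.9399, -0.0105, 154.511], 'contact_force': [0.2118, 0.4074, 0.7255], 'moment': [0.0596, -0.0018, -0.0287], 'grip_force': 0.0, 'grip_width': 0.0856}
scene [[442.3, 0.0, 279.8], [0.0, 442.3, 203.7], [0.0, 0.0, 1.0]] [[0.604, -0.478, 0.638, 1.195], [0.797, 0.356, -0.488, -0.533], [0.006, 0.803, 0.596, 0.753], [0.0, 0.0, 0.0, 1.0]] 0.9959183673469387 ['image', 'depth', 'mtx', 'cam_to_world']
top [[505.5, 0.0, 272.6], [0.0, 505.5, 207.0], [0.0, 0.0, 1.0]] [[-0.007, 0.985, -0.175, 0.322], [-1.0, -0.008, -0.003, -0.001], [-0.004, 0.175, 0.985, 1.334], [0.0, 0.0, 0.0, 1.0]] 0.9960969387755102 ['image', 'depth', 'mtx', 'cam_to_world']
0.0187
```

View pics/top0.png

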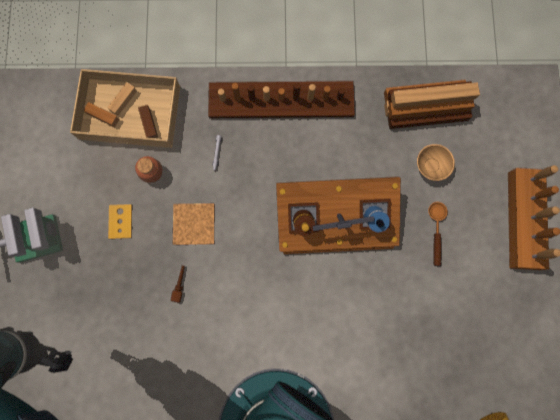

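View pics/scene0.png

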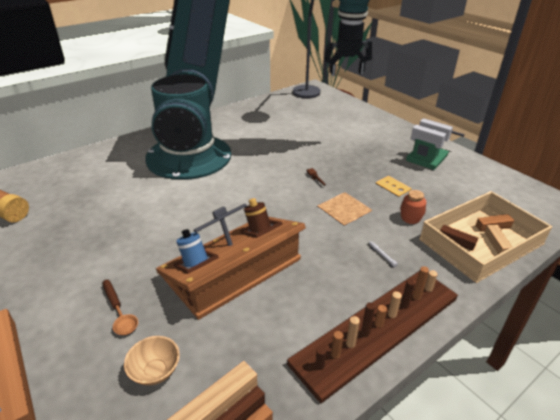

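The top view shows the chest with its centre near (339,216). The wooden jar is in the left berth (304,226), the blue jar in the right one (375,218), and the bar lies between them. The empty mat is at (193,224). The scene view agrees. Next I measure the bed from depth.

```bash
cat > h.py <<'E'
import numpy as np,cv2
from scipy.spatial.transform import Rotation as Rn
def cloud(c,T=None):
    T=c["cam_to_world"] if T is None else T
    d=c["depth"];K=c["mtx"];v,u=np.indices(d.shape)
    p=np.stack([(u-K[0,2])/K[0,0]*d,-(v-K[1,2])/K[1,1]*d,-d],-1)
    P=p@T[:3,:3].T+T[:3,3];P[d<=0]=np.nan
    return P
E
python3 - <<'E'
from h import *
c=np.load("top0.npz");P=cloud(c);I=c["image"]
def pr(n,x):print(n,np.round(x,4).tolist())
# plane of the bed
roi=np.zeros(P.shape[:2],bool);roi[170:262,268:408]=1
Q=P[roi];Q=Q[(Q[:,2]>0.02)]
rng=np.random.default_rng(0);best=0
for _ in range(500):
    a=Q[rng.choice(len(Q),3,False)];n=np.cross(a[1]-a[0],a[2]-a[0]);l=np.linalg.norm(n)
    if l<1e-6:continue
    n/=l;n*=np.sign(n[2]);m=abs((Q-a[0])@n)<0.003
    if m.sum()>best and .8<n[2]<.97:best=m.sum();M=m
A=Q[M];ce=A.mean(0);n=np.linalg.svd(A-ce)[2][2];n*=np.sign(n[2])
pr("n",n);print(best,np.degrees(np.arccos(n[2])),"yaw",np.degrees(np.arctan2(-n[1],-n[0])))
yaw=np.arctan2(-n[1],-n[0]);y=np.array([-np.sin(yaw),np.cos(yaw),0]);x=np.cross(y,n)
B=np.stack([x,y,n],1)
L=(A-ce)@B
r=cv2.minAreaRect(L[:,:2].astype(np.float32));print("rect",r)
o=ce+B@np.array([*r[0],0]);pr("o",o)
# use rect's angle too
L=(Q-o)@B
for nm,lo,hi in(("bar/tops",.055,.1),):
    for s in(1,-1):
        k=(L[:,2]>.053)&(L[:,2]<.064)&(s*L[:,1]>.05);pr("top %d n=%d"%(s,k.sum()),L[k].mean(0));
        k=(L[:,2]>.0735)&(s*L[:,1]>.04);pr("knob %d n=%d"%(s,k.sum()),L[k].mean(0)); print(L[k].max(0))
    k=(L[:,2]>.066)&(abs(L[:,1])<.06);f=L[k];pr("bar",f.mean(0));print(k.sum(),np.degrees(np.polyfit(f[:,1],f[:,0],1)))
    k=(L[:,2]>.08);f=L[k];print(f.round(3))
m=P[205:243,174:213].reshape(-1,3);pr("mat roi",np.nanmean(m,0));
hsv=cv2.cvtColor(I,cv2.COLOR_RGB2HSV);mm=np.zeros(P.shape[:2],np.uint8);mm[190:255,160:225]=cv2.inRange(hsv,(8,70,90),(25,255,255))[190:255,160:225]
p=P[mm>0];print(cv2.minAreaRect(p[:,:2].astype(np.float32)),p[:,2].mean())
E
```

```text
n [-0.4216, -0.0155, 0.9067]
5110 24.951329317163133 yaw 2.103790519154617
rect ((-0.004864796996116638, -0.0008008331060409546), (0.1811266541481018, 0.3094291090965271), 0.25668200850486755)
o [0.525, -0.1637, 0.0738]
top 1 n=275 [-0.0033, 0.0919, 0.0598]
knob 1 n=66 [-0.0052, 0.0759, 0.0763]
[0.00223533 0.09797573 0.08277474]
top -1 n=268 [-0.0029, -0.0895, 0.0594]
knob -1 n=67 [0.0014, -0.0743, 0.0764]
[ 0.01415093 -0.04032074  0.08286929]
bar [0.0004, 0.0011, 0.0774]
296 [-7.19770019  0.03008711]
[[ 0.006 -0.009  0.081]
 [ 0.007 -0.011  0.084]
 [ 0.006 -0.013  0.083]
 [ 0.006 -0.016  0.083]
 [ 0.002 -0.085  0.08 ]
 [ 0.003 -0.087  0.081]
 [ 0.004  0.01   0.08 ]
 [ 0.005  0.008  0.084]
 [ 0.005  0.006  0.082]
 [ 0.004  0.003  0.081]
 [ 0.006  0.002  0.086]
 [ 0.005 -0.001  0.085]
 [ 0.007 -0.003  0.09 ]
 [ 0.006 -0.005  0.089]
 [ 0.005 -0.008  0.086]
 [ 0.005 -0.011  0.084]
 [ 0.006 -0.012  0.091]
 [ 0.006 -0.015  0.089]
 [ 0.002  0.015  0.081]
 [ 0.003  0.013  0.083]
 [ 0.003  0.011  0.084]
 [ 0.004  0.009  0.089]
 [ 0.003  0.006  0.084]
 [ 0.004  0.004  0.087]
 [ 0.004  0.002  
[... 1037 characters left out ...]
]
 [-0.003  0.009  0.09 ]
 [-0.004  0.006  0.086]
 [-0.003  0.005  0.091]
 [-0.003  0.002  0.091]
 [-0.003 -0.     0.09 ]
 [-0.002 -0.002  0.092]
 [-0.002 -0.005  0.093]
 [-0.004 -0.008  0.088]
 [-0.002 -0.009  0.094]
 [-0.004 -0.012  0.089]
 [-0.003 -0.014  0.092]
 [-0.006  0.016  0.087]
 [-0.005  0.014  0.089]
 [-0.005  0.012  0.091]
 [-0.005  0.009  0.09 ]
 [-0.005  0.007  0.089]
 [-0.003  0.005  0.096]
 [-0.006  0.002  0.089]
 [-0.005 -0.     0.09 ]
 [-0.005 -0.002  0.091]
 [-0.006  0.089  0.083]
 [-0.008  0.014  0.089]
 [-0.008  0.011  0.088]]
mat roi [0.5148, 0.2143, 0.0051]
((0.49403828382492065, 0.22619599103927612), (0.12724192440509796, 0.08857391774654388), 33.734100341796875) nan
```

Depth gives a clean bed frame: origin near (0.525,-0.164,0.073), tilt 25°, yaw 2.1°, jars at y of about ±0.09. The bar starts at about 0.12 rad. Next I need a planner helper that turns waypoints into move numbers.

```bash
cat >> h.py <<'E'
O=np.array([.525,-.1637,.0728]);YAW=2.1;TILT=25.
def bed():
    return Rn.from_euler("ZY",[YAW,-TILT],degrees=True).as_matrix()
def bp(x,y,z):return O+bed()@np.array([x,y,z])
def tool(zt,xt):
    zt=zt/np.linalg.norm(zt);xt=xt-zt*(xt@zt);xt=xt/np.linalg.norm(xt);return np.stack([xt,np.cross(zt,xt),zt],1)
def btool(a):
    """square to bed; tool x at angle a(deg) from bed x, anticlockwise"""
    B=bed();a=np.radians(a);return tool(-B[:,2],B@[np.cos(a),np.sin(a),0])
def vtool(a):
    a=np.radians(a);return tool(np.array([0,0,-1.]),np.array([np.cos(a),np.sin(a),0]))
def cur(s):
    return np.array(s["ee_pos"]),Rn.from_euler("xyz",s["ee_rot"],degrees=True).as_matrix()
def plan(p,R,wps):
    """wps: (pos,R,mm_per_row). prints successive calls; each = target, rows"""
    for i,(q,S,v) in enumerate(wps):
        while 1:
            d=R.T@(q-p);w=Rn.from_matrix(R.T@S).as_rotvec()
            n=max(np.linalg.norm(d)*1e3/v,np.degrees(np.linalg.norm(w))/9,1e-9)
            f=min(1,5/n,.118/max(1e-9,abs(d).max()));k=int(np.ceil(f*n-1e-6))
            tw=np.round(w*f/(2*np.pi),3);td=np.round(d*f/.12,3)
            print(i,"rows",k,"turn",tw.tolist(),"shift",td.tolist())
            p=p+R@(td*.12);R=R@Rn.from_rotvec(tw*2*np.pi).as_matrix()
            if f==1:break
    return p,R
def now():
    from bench import read_state
    s=read_state();return s,*cur(s)
E
python3 - <<'E'
from h import *
s,p,R=now()
plan(p,R,[(bp(0,0,.20),btool(97),55),(bp(0,0,.14),btool(97),30)])
E
```

```text
0 rows 3 turn [-0.014, -0.01, 0.037] shift [-0.95, -0.983, -0.046]
0 rows 3 turn [-0.012, -0.008, 0.031] shift [-0.983, -0.624, -0.047]
0 rows 3 turn [-0.011, -0.008, 0.028] shift [-0.983, -0.379, -0.031]
0 rows 3 turn [-0.011, -0.007, 0.027] shift [-0.983, -0.189, -0.001]
0 rows 3 turn [-0.011, -0.007, 0.027] shift [-0.983, -0.022, 0.035]
0 rows 1 turn [-0.0, -0.001, 0.002] shift [-0.06, 0.009, 0.005]
1 rows 3 turn [-0.0, 0.0, -0.0] shift [0.001, 0.001, 0.5]
```

>>> send_rows([
  [[-0.014,-0.01,0.037],[-0.95,-0.983,-0.046],85],
  [[-0.014,-0.01,0.037],[-0.95,-0.983,-0.046],85],
  [[-0.014,-0.01,0.037],[-0.95,-0.983,-0.046],85],
  [[-0.014,-0.01,0.037],[-0.95,-0.983,-0.046],85],
], grip_force=40)

```text
t: 0.6
ee_pos: [0.2784, 0.3165, 0.237]
ee_rot: [174.6, 3.0, 140.9]
contact_force: [-0.4, -0.7, 0.1]
grip_width: 0.0847
grip_force: 0.0
```

>>> send_rows([
  [[-0.012,-0.008,0.031],[-0.983,-0.624,-0.047],60],
  [[-0.012,-0.008,0.031],[-0.983,-0.624,-0.047],60],
  [[-0.012,-0.008,0.031],[-0.983,-0.624,-0.047],60],
  [[-0.012,-0.008,0.031],[-0.983,-0.624,-0.047],60],
])

```text
t: 1.1
ee_pos: [0.323, 0.1854, 0.2416]
ee_rot: [169.5, 4.3, 129.4]
contact_force: [1.0, 0.9, 0.6]
grip_width: 0.0603
grip_force: 0.0
```

>>> send_rows([
  [[-0.011,-0.008,0.028],[-0.983,-0.379,-0.031],50],
  [[-0.011,-0.008,0.028],[-0.983,-0.379,-0.031],50],
  [[-0.011,-0.008,0.028],[-0.983,-0.379,-0.031],50],
  [[-0.011,-0.008,0.028],[-0.983,-0.379,-0.031],50],
])

```text
t: 1.6
ee_pos: [0.3633, 0.0657, 0.2456]
ee_rot: [164.7, 4.8, 119.0]
contact_force: [-0.8, -0.1, 0.9]
grip_width: 0.0498
grip_force: 0.0
```

>>> send_rows([
  [[-0.011,-0.007,0.027],[-0.983,-0.189,-0.001],50],
  [[-0.011,-0.007,0.027],[-0.983,-0.189,-0.001],50],
  [[-0.011,-0.007,0.027],[-0.983,-0.189,-0.001],50],
])

```text
t: 1.98
ee_pos: [0.4019, -0.0494, 0.2498]
ee_rot: [159.9, 4.3, 108.8]
contact_force: [-0.2, 0.6, 0.1]
grip_width: 0.0496
grip_force: 0.0
```

>>> send_rows([
  [[-0.011,-0.007,0.027],[-0.983,-0.022,0.035],50],
  [[-0.011,-0.007,0.027],[-0.983,-0.022,0.035],50],
  [[-0.011,-0.007,0.027],[-0.983,-0.022,0.035],50],
  [[-0.011,-0.007,0.027],[-0.983,-0.022,0.035],50],
])

```text
t: 2.48
ee_pos: [0.4385, -0.1579, 0.2534]
ee_rot: [155.4, 2.8, 99.2]
contact_force: [-0.1, 1.1, -0.6]
grip_width: 0.05
grip_force: 0.0
```

Now a wrist look to refine the bed frame.

```bash
python3 - <<'E'
from h import *
from bench import *
s,p,R=now();c=camera("wrist")
cv2.imwrite("pics/w1.png",c["image"][:,:,::-1])
T=np.eye(4);T[:3,:3]=R;T[:3,3]=p;T=T@c["tool_from_camera"];P=cloud(c,T)
np.savez("w1.npz",P=P,image=c["image"])
Q=P.reshape(-1,3);B=bed();L=(Q-O)@B;ok=np.isfinite(L[:,0])
k=ok&(abs(L[:,2])<.006)&(abs(L[:,0])<.085)&(abs(L[:,1])<.15)
A=np.c_[L[k][:,:2],np.ones(k.sum())];print("plane",k.sum(),np.linalg.lstsq(A,L[k][:,2],rcond=None)[0].round(4))
for sg in(1,-1):
    k=ok&(L[:,2]>.054)&(L[:,2]<.063)&(sg*L[:,1]>.06)&(abs(L[:,0])<.05)
    if k.sum()>20:print("top",sg,k.sum(),L[k].min(0).round(4),L[k].max(0).round(4),cv2.minEnclosingCircle(L[k][:,:2].astype(np.float32)))
k=ok&(L[:,2]>.084)&(abs(L[:,1])<.03)&(abs(L[:,0])<.03);print("fin",k.sum(),cv2.minAreaRect(L[k][:,:2].astype(np.float32)),L[k].mean(0))
k=ok&(L[:,2]>.066)&(L[:,2]<.078)&(abs(L[:,1])<.06)&(abs(L[:,0])<.03);print("bar",k.sum(),np.polyfit(L[k][:,1],L[k][:,0],1))
plan(p,R,[(bp(0,0,.2),btool(97),55)])
E
```

```text
plane 27990 [-0.0002  0.002   0.0006]
top 1 2345 [-0.0309  0.0653  0.0572] [0.0206 0.1163 0.063 ] ((-0.005074737127870321, 0.09085455536842346), 0.025962984189391136)
top -1 1211 [-0.03   -0.1139  0.054 ] [ 0.0214 -0.0626  0.0629] ((-0.0044301035813987255, -0.08802007883787155), 0.026127183809876442)
fin 18978 ((0.0012874193489551544, 0.006228543817996979), (0.06121673434972763, 0.04520517587661743), 6.3259077072143555) [-0.00084237  0.02007673  0.26969777]
bar 1109 [-0.1217803 -0.0007176]
0 rows 1 turn [-0.001, -0.001, 0.002] shift [-0.076, 0.005, 0.0]
```

View pics/w1.png

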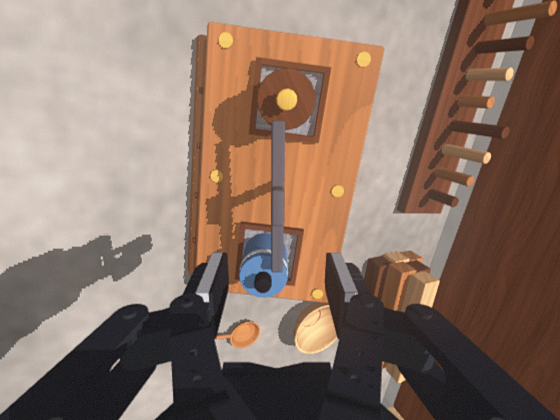

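Wrist view: wooden jar at (286,98), blue jar at (263,270), and the bar between them with its fin near (278,190). Both jars sit about 5 mm down-slope in their pockets, as expected, and the bed frame is confirmed. Now I go down on the fin.

```bash
python3 - <<'E'
from h import *
s,p,R=now()
p,R=plan(p,R,[(bp(-.0005,.001,.13),btool(97),35),(bp(-.0005,.001,.066),btool(97),25)])
print("turn")
for a in(20,40,60,75):plan(p,R,[(bp(-.0005,.001,.066),btool(97+a),20)])
E
```

```text
0 rows 3 turn [-0.0, -0.001, 0.002] shift [-0.073, 0.004, 0.585]
1 rows 3 turn [-0.0, -0.0, -0.0] shift [-0.0, 0.001, 0.533]
turn
0 rows 3 turn [-0.0, -0.0, -0.056] shift [-0.0, 0.0, 0.0]
0 rows 5 turn [-0.0, -0.0, -0.111] shift [-0.0, 0.0, 0.0]
0 rows 5 turn [-0.0, -0.0, -0.125] shift [-0.0, 0.0, 0.0]
0 rows 2 turn [-0.0, -0.0, -0.042] shift [-0.0, -0.0, 0.0]
0 rows 5 turn [-0.0, -0.0, -0.125] shift [-0.0, 0.0, 0.0]
0 rows 4 turn [-0.0, -0.0, -0.084] shift [-0.0, -0.0, 0.0]
```

>>> send_rows([
  [[0,-0.001,0.002],[-0.073,0.004,0.2],50],
  [[0,-0.001,0.002],[-0.073,0.004,0.4],50],
  [[0,-0.001,0.002],[-0.073,0.004,0.585],50],
])

```text
t: 2.9
ee_pos: [0.4699, -0.1649, 0.1903]
ee_rot: [155.3, 2.9, 98.4]
contact_force: [-0.4, -0.2, -0.6]
grip_width: 0.05
grip_force: 0.0
```

>>> send_rows([
  [[0,0,0],[0,0.001,0.15],50],
  [[0,0,0],[0,0.001,0.3],50],
  [[0,0,0],[0,0.001,0.42],50],
  [[0,0,0],[0,0.001,0.5],50],
  [[0,0,0],[0,0.001,0.533],50],
])

```text
t: 3.52
ee_pos: [0.4967, -0.1649, 0.1326]
ee_rot: [155.3, 2.9, 98.3]
contact_force: [-0.9, -0.6, -0.1]
grip_width: 0.0504
grip_force: 0.0
```

>>> send_rows([
  [[0,0,0],[0,0,0],0],
  [[0,0,0],[0,0,0],0],
  [[0,0,0],[0,0,0],0],
  [[0,0,0],[0,0,0],0],
], grip_force=40)

```text
t: 4.03
ee_pos: [0.4967, -0.166, 0.1333]
ee_rot: [155.2, 3.0, 98.2]
contact_force: [-3.6, 1.7, 7.0]
grip_width: 0.0115
grip_force: 42.4
```

>>> send_rows([
  [[0,0,-0.02],[0,0,0],0],
  [[0,0,-0.04],[0,0,0],0],
  [[0,0,-0.06],[0,0,0],0],
  [[0,0,-0.08],[0,0,0],0],
  [[0,0,-0.095],[0,0,0],0],
])

```text
t: 4.65
ee_pos: [0.4978, -0.1655, 0.1339]
ee_rot: [160.6, 16.2, 130.6]
contact_force: [6.3, 9.1, 5.2]
grip_width: 0.0112
grip_force: 41.6
```

>>> send_rows([
  [[0,0,-0.02],[0,0,0],0],
  [[0,0,-0.04],[0,0,0],0],
  [[0,0,-0.06],[0,0,0],0],
  [[0,0,-0.08],[0,0,0],0],
  [[0,0,-0.095],[0,0,0],0],
])

```text
t: 5.28
ee_pos: [0.4984, -0.1644, 0.1342]
ee_rot: [173.2, 24.3, 166.2]
contact_force: [11.4, 18.2, 6.4]
grip_width: 0.011
grip_force: 41.6
```

>>> send_rows([
  [[0,0,0],[0,0,0],0],
  [[0,0,0],[0,0,0],40],
  [[0,0,0],[0,0,0],40],
  [[0,0,0],[0,0,0],40],
])

```text
t: 5.78
ee_pos: [0.4965, -0.1661, 0.1328]
ee_rot: [173.4, 24.0, 165.9]
contact_force: [0.0, -0.1, -0.2]
grip_width: 0.0401
grip_force: 0.0
```

>>> send_rows([
  [[0,0,0],[0,0,-0.3],40],
  [[0,0,0],[0,0,-0.6],40],
  [[0,0,0],[0,0,-0.95],60],
])

```text
t: 6.15
ee_pos: [0.4479, -0.1674, 0.237]
ee_rot: [173.3, 24.0, 165.9]
contact_force: [-0.2, 0.1, -0.2]
grip_width: 0.0567
grip_force: 0.0
```

```bash
python3 - <<'E'
from h import *
s,p,R=now();print(((p-O)@bed()).round(4))
# wood jar in left berth; tool x: 180 family
Jl=(-.005,.091)
for a in(180,90):
  print(a);q,S=plan(p,R,[(bp(*Jl,.15),btool(a),45),(bp(*Jl,.021),btool(a),30)])
E
```

```text
[-0.0006 -0.0009  0.1814]
180
0 rows 3 turn [-0.0, -0.0, -0.041] shift [0.231, 0.731, 0.261]
1 rows 4 turn [-0.0, -0.0, -0.0] shift [-0.003, 0.002, 0.983]
1 rows 1 turn [-0.0, -0.0, -0.0] shift [-0.001, -0.0, 0.092]
90
0 rows 5 turn [-0.0, -0.0, 0.125] shift [0.138, 0.438, 0.156]
0 rows 4 turn [-0.001, 0.0, 0.084] shift [0.273, 0.142, 0.105]
1 rows 4 turn [0.0, -0.0, -0.0] shift [-0.0, -0.003, 0.983]
1 rows 1 turn [0.0, -0.0, -0.0] shift [-0.0, -0.0, 0.092]
```

>>> send_rows([
  [[0,0,-0.041],[0.231,0.731,0.261],85],
  [[0,0,-0.041],[0.231,0.731,0.261],85],
  [[0,0,-0.041],[0.231,0.731,0.261],85],
  [[0,0,-0.041],[0.231,0.731,0.261],85],
])

```text
t: 6.65
ee_pos: [0.4547, -0.0758, 0.2061]
ee_rot: [-179.9, 24.9, -178.0]
contact_force: [0.4, -0.0, 0.6]
grip_width: 0.0848
grip_force: 0.0
```

>>> send_rows([
  [[0,0,0],[-0.003,0.002,0.25],85],
  [[0,0,0],[-0.003,0.002,0.5],85],
  [[0,0,0],[-0.003,0.002,0.75],85],
  [[0,0,0],[-0.003,0.002,0.9],85],
  [[0,0,0],[-0.003,0.002,1.0],85],
])

```text
t: 7.28
ee_pos: [0.5057, -0.0745, 0.0964]
ee_rot: [-179.9, 24.8, -178.0]
contact_force: [-0.2, -0.7, -0.0]
grip_width: 0.085
grip_force: 0.0
```

```bash
python3 - <<'E'
from h import *
from bench import *
s,p,R=now();print(((p-O)@bed()).round(4),s["grip_width"],s["contact_force"],s["joints"])
plan(p,R,[(bp(-.005,.091,.022),btool(180),30)])
c=camera("wrist");cv2.imwrite("pics/w2.png",c["image"][:,:,::-1])
E
```

```text
[-0.0045  0.0898  0.0282] 0.08503843659869113 [-0.22057537 -0.69195811 -0.01571978] [-23.37133658   5.75087475 -44.98877341  16.52110421  10.28980599
 -23.24816946]
0 rows 1 turn [-0.0, -0.0, -0.0] shift [0.004, 0.01, 0.052]
```

View pics/w2.png

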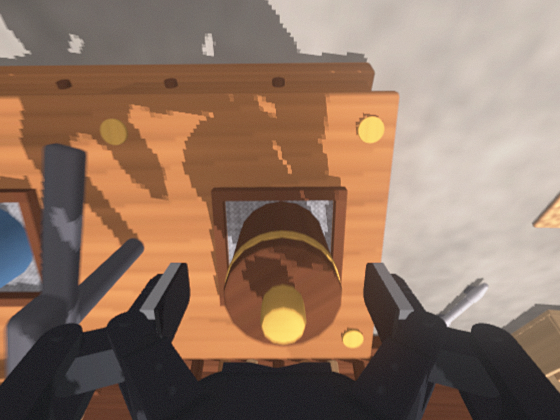

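The jar is centred between the open fingers, with its knob at (284,320), and the fin and bar are well clear to the left. Closing and lifting.

>>> send_rows([
  [[0,0,0],[0.004,0.01,0.03],85],
  [[0,0,0],[0.004,0.01,0.052],85],
])

```text
t: 7.58
ee_pos: [0.5076, -0.0725, 0.0916]
ee_rot: [-179.9, 24.9, -177.9]
contact_force: [-0.9, 0.3, -0.8]
grip_width: 0.0853
grip_force: 0.0
```

>>> send_rows([
  [[0,0,0],[0,0,0],60],
  [[0,0,0],[0,0,0],45],
  [[0,0,0],[0,0,0],40],
  [[0,0,0],[0,0,0],40],
  [[0,0,0],[0,0,0],40],
], grip_force=50)

```text
t: 8.2
ee_pos: [0.5074, -0.0722, 0.0918]
ee_rot: [-179.9, 24.9, -177.9]
contact_force: [-7.5, 0.9, 11.5]
grip_width: 0.0511
grip_force: 49.6
```

```bash
python3 - <<'E'
from h import *
s,p,R=now();print(((p-O)@bed()).round(4),s["grip_width"],s["grip_force"])
h=((p-O)@bed())[2];M=np.array([.515,.2143,.005])
A=vtool(180)
plan(p,R,[(bp(-.005,.091,.022+.1),btool(180),25),(M+[0,0,h+.08],A,50),(M+[0,0,h+.001],A,20)])
E
```

```text
[-0.0049  0.0921  0.0233] 0.051108807389010344 49.55167911015451
0 rows 4 turn [-0.0, -0.0, -0.0] shift [0.002, -0.01, -0.823]
1 rows 3 turn [0.0, 0.028, 0.002] shift [-0.08, 0.983, 0.311]
1 rows 3 turn [0.001, 0.029, 0.003] shift [-0.121, 0.983, 0.293]
1 rows 2 turn [-0.0, 0.012, 0.001] shift [-0.067, 0.432, 0.114]
2 rows 4 turn [-0.0, 0.0, -0.0] shift [0.0, -0.0, 0.658]
```

>>> send_rows([
  [[0,0,0],[0,0,-0.12],40],
  [[0,0,0],[0,0,-0.3],40],
  [[0,0,0],[0,0,-0.5],40],
  [[0,0,0],[0,0,-0.7],40],
  [[0,0,0],[0,0,-0.823],40],
])

```text
t: 8.82
ee_pos: [0.4655, -0.0736, 0.1819]
ee_rot: [-179.9, 24.9, -177.9]
contact_force: [0.5, 0.4, -2.0]
grip_width: 0.0511
grip_force: 52.4
```

>>> send_rows([
  [[0,0.007,0],[-0.02,0.25,0.07],40],
  [[0,0.014,0.001],[-0.04,0.5,0.15],40],
  [[0,0.021,0.002],[-0.06,0.75,0.23],40],
  [[0,0.028,0.002],[-0.08,0.983,0.311],40],
])

```text
t: 9.32
ee_pos: [0.486, 0.0462, 0.1508]
ee_rot: [179.9, 14.7, -178.7]
contact_force: [-0.0, -0.1, -2.1]
grip_width: 0.0509
grip_force: 52.5
```

>>> send_rows([
  [[0,0.008,0],[-0.03,0.27,0.07],40],
  [[0,0.016,0.001],[-0.06,0.53,0.15],40],
  [[0,0.023,0.002],[-0.09,0.78,0.23],40],
  [[0.001,0.029,0.003],[-0.121,0.983,0.293],40],
])

```text
t: 9.82
ee_pos: [0.5063, 0.1648, 0.1206]
ee_rot: [-180.0, 4.3, -179.8]
contact_force: [0.3, -0.7, -1.8]
grip_width: 0.0509
grip_force: 52.5
```

>>> send_rows([
  [[0,0.006,0],[-0.03,0.2,0.05],40],
  [[0,0.01,0.001],[-0.05,0.35,0.09],40],
  [[0,0.012,0.001],[-0.067,0.432,0.114],40],
  [[0,0.012,0.001],[-0.067,0.432,0.114],40],
])

```text
t: 10.32
ee_pos: [0.5152, 0.2157, 0.1076]
ee_rot: [-180.0, 0.0, 179.9]
contact_force: [0.3, -0.0, -1.2]
grip_width: 0.0506
grip_force: 52.5
```

```bash
python3 - <<'E'
from h import *
from bench import *
s,p,R=now();print(s["grip_width"],s["grip_force"],s["ee_pos"],s["ee_rot"])
M=np.array([.515,.2143,.005])
plan(p,R,[(M+[0,0,.0245],vtool(180),20)])
c=camera("scene");cv2.imwrite("pics/s2.png",c["image"][100:320,150:480,::-1])
E
```

```text
0.0506164607300958 52.52199877984822 [0.51518745 0.21568872 0.10758277] [-1.79990197e+02  1.48956671e-02  1.79911165e+02]
0 rows 4 turn [-0.0, 0.0, -0.0] shift [0.002, -0.011, 0.651]
```

View pics/s2.png

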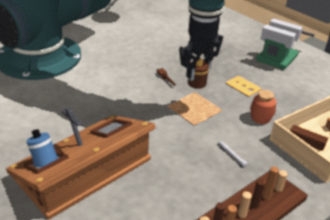

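The jar hangs upright above the mat (crop ~ (200,75), mat at (200,108)), and the berth at crop (110,128) is empty. Lowering it.

>>> send_rows([
  [[0,0,0],[0,0,0.15],40],
  [[0,0,0],[0,0,0.3],40],
  [[0,0,0],[0,0,0.45],40],
  [[0,0,0],[0,0,0.57],40],
  [[0,0,0],[0,0,0.63],40],
])

```text
t: 11.0
ee_pos: [0.515, 0.2151, 0.0318]
ee_rot: [-180.0, 0.0, 179.9]
contact_force: [-0.6, 0.5, -2.1]
grip_width: 0.0507
grip_force: 52.5
```

>>> send_rows([
  [[0,0,0],[0,0,0.015],40],
  [[0,0,0],[0,0,0.025],40],
  [[0,0,0],[0,0,0.03],40],
  [[0,0,0],[0,0,0.03],40],
])

```text
t: 11.5
ee_pos: [0.5153, 0.2156, 0.0288]
ee_rot: [180.0, 0.1, 179.9]
contact_force: [1.2, -0.4, -1.5]
grip_width: 0.0509
grip_force: 52.5
```

>>> send_rows([
  [[0,0,0],[0,0,0.006],40],
  [[0,0,0],[0,0,0.01],40],
  [[0,0,0],[0,0,0.01],40],
])

```text
t: 11.88
ee_pos: [0.5154, 0.2156, 0.0278]
ee_rot: [180.0, 0.1, 179.9]
contact_force: [-1.5, -0.8, 4.6]
grip_width: 0.0509
grip_force: 53.1
```

>>> send_rows([
  [[0,0,0],[0,0,0],54],
  [[0,0,0],[0,0,0],60],
  [[0,0,0],[0,0,0],75],
  [[0,0,0],[0,0,0],85],
  [[0,0,0],[0,0,0],85],
])

```text
t: 12.5
ee_pos: [0.5152, 0.2155, 0.0274]
ee_rot: [-180.0, 0.0, 179.9]
contact_force: [-0.7, 0.2, -0.6]
grip_width: 0.0848
grip_force: 0.0
```

>>> send_rows([
  [[0,0,0],[0,0,-0.2],85],
  [[0,0,0],[0,0,-0.5],85],
  [[0,0,0],[0,0,-0.95],85],
  [[0,0,0],[0,0,-0.95],85],
])

```text
t: 13.0
ee_pos: [0.517, 0.2161, 0.145]
ee_rot: [179.9, 0.4, 179.9]
contact_force: [0.4, -0.4, -0.6]
grip_width: 0.085
grip_force: 0.0
```

```bash
python3 - <<'E'
from h import *
s,p,R=now();J=(-.0045,-.088)
plan(p,R,[(bp(0,0,.19),btool(180),50),(bp(*J,.16),btool(180),50),(bp(*J,.022),btool(180),28)])
E
```

```text
0 rows 3 turn [-0.0, -0.021, -0.002] shift [0.182, -0.983, -0.26]
0 rows 3 turn [-0.0, -0.021, -0.002] shift [0.159, -0.983, -0.282]
0 rows 3 turn [-0.001, -0.021, -0.002] shift [0.132, -0.983, -0.302]
0 rows 1 turn [-0.0, -0.005, -0.0] shift [0.025, -0.232, -0.077]
1 rows 2 turn [-0.0, -0.0, -0.0] shift [0.036, -0.734, 0.25]
2 rows 5 turn [-0.0, -0.0, -0.0] shift [-0.002, 0.001, 0.983]
2 rows 1 turn [-0.0, -0.0, -0.0] shift [-0.001, -0.0, 0.167]
```

>>> send_rows([
  [[0,-0.021,-0.002],[0.182,-0.983,-0.26],85],
  [[0,-0.021,-0.002],[0.182,-0.983,-0.26],85],
  [[0,-0.021,-0.002],[0.182,-0.983,-0.26],85],
])

```text
t: 13.38
ee_pos: [0.4923, 0.0948, 0.1731]
ee_rot: [-179.9, 7.6, -179.6]
contact_force: [0.2, -0.2, 0.0]
grip_width: 0.085
grip_force: 0.0
```

>>> send_rows([
  [[0,-0.021,-0.002],[0.159,-0.983,-0.282],85],
  [[0,-0.021,-0.002],[0.159,-0.983,-0.282],85],
  [[0,-0.021,-0.002],[0.159,-0.983,-0.282],85],
])

```text
t: 13.75
ee_pos: [0.4708, -0.0235, 0.2042]
ee_rot: [-179.8, 15.2, -178.9]
contact_force: [-0.5, 0.4, 0.3]
grip_width: 0.0849
grip_force: 0.0
```

>>> send_rows([
  [[-0.001,-0.021,-0.002],[0.132,-0.983,-0.302],85],
  [[-0.001,-0.021,-0.002],[0.132,-0.983,-0.302],85],
  [[-0.001,-0.021,-0.002],[0.132,-0.983,-0.302],85],
])

```text
t: 14.12
ee_pos: [0.4488, -0.141, 0.2352]
ee_rot: [-179.9, 22.7, -178.0]
contact_force: [0.1, 1.0, 0.2]
grip_width: 0.0852
grip_force: 0.0
```

>>> send_rows([
  [[0,-0.005,0],[0.045,-0.5,-0.08],85],
  [[0,-0.005,0],[0.06,-0.966,0.17],85],
  [[0,-0.005,0],[0.06,-0.966,0.17],85],
  [[0,-0.005,0],[0.06,-0.966,0.17],85],
])

```text
t: 14.62
ee_pos: [0.4548, -0.2534, 0.2127]
ee_rot: [180.0, 24.4, -177.9]
contact_force: [0.1, 0.4, 0.4]
grip_width: 0.0847
grip_force: 0.0
```

```bash
python3 - <<'E'
from h import *
s,p,R=now();J=(-.0045,-.088);print(((p-O)@bed()).round(4))
plan(p,R,[(bp(*J,.05),btool(180),28),(bp(*J,.022),btool(180),28)])
E
```

```text
[-0.0075 -0.087   0.1578]
0 rows 4 turn [0.0, -0.002, 0.0] shift [-0.034, -0.009, 0.898]
1 rows 2 turn [0.0, 0.0, 0.0] shift [0.001, -0.0, 0.234]
```

>>> send_rows([
  [[0,-0.002,0],[-0.034,-0.009,0.23],85],
  [[0,-0.002,0],[-0.034,-0.009,0.46],85],
  [[0,-0.002,0],[-0.034,-0.009,0.69],85],
  [[0,-0.002,0],[-0.034,-0.009,0.85],85],
  [[0,-0.002,0],[-0.034,-0.009,0.97],85],
])

```text
t: 15.25
ee_pos: [0.507, -0.2519, 0.109]
ee_rot: [-179.9, 25.2, -177.7]
contact_force: [0.3, 0.0, -0.3]
grip_width: 0.0851
grip_force: 0.0
```

>>> send_rows([
  [[0,0,0],[0,0,0.08],85],
  [[0,0,0],[0,0,0.14],85],
  [[0,0,0],[0,0,0.16],85],
])

```text
t: 15.62
ee_pos: [0.5146, -0.2534, 0.0919]
ee_rot: [-179.9, 25.2, -177.8]
contact_force: [0.2, -0.3, -0.4]
grip_width: 0.0852
grip_force: 0.0
```

>>> send_rows([
  [[0,0,0],[0,0,0],60],
  [[0,0,0],[0,0,0],45],
  [[0,0,0],[0,0,0],40],
  [[0,0,0],[0,0,0],40],
  [[0,0,0],[0,0,0],40],
], grip_force=50)

```text
t: 16.25
ee_pos: [0.5143, -0.2538, 0.0926]
ee_rot: [-179.9, 25.3, -177.9]
contact_force: [-6.2, 2.3, 8.6]
grip_width: 0.0511
grip_force: 50.1
```

```bash
python3 - <<'E'
from h import *
s,p,R=now();b=(p-O)@bed();print(b.round(4),s["grip_width"],s["grip_force"],s["contact_force"])
# jar x in the berth -.0045 -> tool offset b0+.0045; target jar x -.003,y .091
x=b[0]+.002;T=btool(180)
plan(p,R,[(bp(x,-.088,b[2]+.11),T,25),(bp(x,.091,b[2]+.11),T,45),(bp(x,.091,b[2]+.012),T,20)])
E
```

```text
[-0.0043 -0.0897  0.0239] 0.05106292521893581 50.108848214149475 [-6.18378804  2.27616027  8.64665399]
0 rows 5 turn [-0.0, 0.001, 0.0] shift [-0.021, 0.012, -0.917]
1 rows 3 turn [-0.0, -0.0, 0.0] shift [-0.0, 0.983, -0.001]
1 rows 2 turn [-0.0, -0.0, 0.0] shift [-0.0, 0.509, -0.001]
2 rows 5 turn [-0.0, -0.0, 0.0] shift [-0.002, 0.001, 0.817]
```

>>> send_rows([
  [[0,0,0],[0,0,-0.12],40],
  [[0,0,0],[0,0,-0.3],40],
  [[0,0,0],[-0.01,0,-0.5],40],
  [[0,0,0],[-0.02,0.01,-0.72],40],
  [[0,0.001,0],[-0.021,0.012,-0.917],40],
])

```text
t: 16.88
ee_pos: [0.4691, -0.2538, 0.1934]
ee_rot: [-179.9, 24.8, -177.9]
contact_force: [0.7, -1.1, -2.1]
grip_width: 0.0505
grip_force: 52.6
```

>>> send_rows([
  [[0,0,0],[0,0.2,0],40],
  [[0,0,0],[0,0.45,0],40],
  [[0,0,0],[0,0.72,0],40],
  [[0,0,0],[0,0.983,0],40],
])

```text
t: 17.38
ee_pos: [0.465, -0.1351, 0.1924]
ee_rot: [-179.9, 24.9, -177.9]
contact_force: [0.3, 0.2, -2.8]
grip_width: 0.0509
grip_force: 52.7
```

>>> send_rows([
  [[0,0,0],[0,0.22,0],40],
  [[0,0,0],[0,0.4,0],40],
  [[0,0,0],[0,0.509,0],40],
  [[0,0,0],[0,0.509,0],40],
])

```text
t: 17.88
ee_pos: [0.4631, -0.0745, 0.1924]
ee_rot: [-179.9, 24.9, -177.8]
contact_force: [-0.2, -0.5, -2.4]
grip_width: 0.0512
grip_force: 52.7
```

```bash
python3 - <<'E'
from h import *
from bench import *
s,p,R=now();b=(p-O)@bed();print(b.round(4),s["grip_width"],s["grip_force"])
plan(p,R,[(bp(-.0025,.0905,.034),btool(180),18)])
c=camera("top");P=cloud(c);np.savez("top1.npz",**c)
L=(P-O)@bed();I=c["image"]
# felt floors: grey-ish low-saturation pixels near bed plane
hsv=cv2.cvtColor(I,cv2.COLOR_RGB2HSV)
for sg in(1,-1):
    k=(abs(L[...,2])<.006)&(sg*L[...,1]>.05)&(sg*L[...,1]<.13)&(abs(L[...,0])<.045)&(hsv[...,1]<110)
    q=L[k];print(sg,k.sum(),q.min(0).round(4) if len(q) else 0,q.max(0).round(4) if len(q) else 0,q.mean(0).round(4) if len(q) else 0)
cv2.imwrite("pics/t2.png",cv2.resize(I[150:280,140:420,::-1],None,fx=2.5,fy=2.5))
E
```

```text
[-0.0025  0.0914  0.1331] 0.05124638396918476 52.7080827858299
0 rows 5 turn [-0.0, -0.0, 0.0] shift [-0.002, -0.006, 0.75]
0 rows 1 turn [-0.0, -0.0, 0.0] shift [-0.0, -0.001, 0.076]
1 430 [-0.0341  0.0569 -0.0058] [0.0285 0.1211 0.0059] [0.0038 0.0918 0.0014]
-1 577 [-0.033  -0.1231 -0.0053] [ 0.0303 -0.0586  0.006 ] [-0.0019 -0.092   0.001 ]
```

View pics/t2.png

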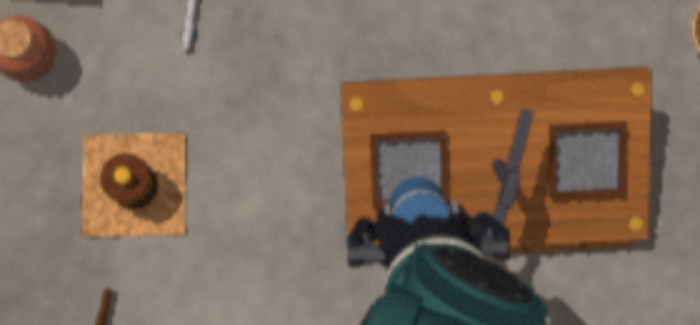

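Top view: the wooden jar stands on the mat at (125,178). The latch is open at (510,165). The right berth (590,160) is empty, and the blue jar is held over the left berth (410,175). The berth centres come out near (-0.002, ±0.09). Lowering.

>>> send_rows([
  [[0,0,0],[0,-0.014,0.17],40],
  [[0,0,0],[0,-0.014,0.35],40],
  [[0,0,0],[0,-0.014,0.53],40],
  [[0,0,0],[0,-0.014,0.68],40],
  [[0,0,0],[0,-0.014,0.78],40],
])

```text
t: 18.55
ee_pos: [0.5029, -0.076, 0.1066]
ee_rot: [-179.9, 24.8, -177.9]
contact_force: [-0.2, -0.4, -2.2]
grip_width: 0.0507
grip_force: 52.7
```

>>> send_rows([
  [[0,0,0],[0,0,0.03],40],
  [[0,0,0],[0,0,0.06],40],
  [[0,0,0],[0,0,0.085],40],
  [[0,0,0],[0,0,0.105],40],
  [[0,0,0],[0,0,0.115],40],
])

```text
t: 19.18
ee_pos: [0.5085, -0.0751, 0.0949]
ee_rot: [-179.9, 24.9, -177.9]
contact_force: [-0.9, 0.0, -2.3]
grip_width: 0.0507
grip_force: 52.7
```

```bash
python3 - <<'E'
from h import *
s,p,R=now();b=(p-O)@bed();print(b.round(4),s["grip_width"],s["contact_force"]@bed())
E
```

```text
[-0.0026  0.0891  0.0256] 0.050680059907815087 [-1.84012354  0.042585   -1.7100333 ]
```

>>> send_rows([
  [[0,0,0],[0,0,0.008],40],
  [[0,0,0],[0,0,0.014],40],
  [[0,0,0],[0,0,0.018],40],
  [[0,0,0],[0,0,0.018],40],
])

```text
t: 19.68
ee_pos: [0.5089, -0.0751, 0.0937]
ee_rot: [-179.9, 24.9, -177.9]
contact_force: [-21.0, -0.6, 25.2]
grip_width: 0.0508
grip_force: 55.8
```

>>> send_rows([
  [[0,0,0],[0,0,0],54],
  [[0,0,0],[0,0,0],60],
  [[0,0,0],[0,0,0],75],
  [[0,0,0],[0,0,0],85],
  [[0,0,0],[0,0,0],85],
])

```text
t: 20.3
ee_pos: [0.5094, -0.0751, 0.0929]
ee_rot: [-179.9, 24.9, -177.9]
contact_force: [0.0, 0.6, -0.1]
grip_width: 0.0848
grip_force: 0.0
```

>>> send_rows([
  [[0,0,0],[0,0,-0.2],85],
  [[0,0,0],[0,0,-0.5],85],
  [[0,0,0],[0,0,-0.9],85],
  [[0,0,0],[0,0,-0.9],85],
])

```text
t: 20.8
ee_pos: [0.4645, -0.0772, 0.194]
ee_rot: [-179.8, 25.1, -177.8]
contact_force: [0.6, -0.3, 0.2]
grip_width: 0.085
grip_force: 0.0
```

```bash
python3 - <<'E'
from h import *
s,p,R=now()
W=np.array([.5152,.2155,0])
plan(p,R,[(W+[0,0,.145],vtool(180),50),(W+[0,0,.0275],vtool(180),28)])
E
```

```text
0 rows 3 turn [0.0, 0.028, 0.002] shift [-0.119, 0.983, 0.234]
0 rows 3 turn [0.0, 0.028, 0.003] shift [-0.145, 0.983, 0.211]
0 rows 2 turn [0.001, 0.014, 0.001] shift [-0.076, 0.462, 0.086]
1 rows 5 turn [-0.0, -0.0, -0.0] shift [-0.001, 0.002, 0.979]
```

>>> send_rows([
  [[0,0.028,0.002],[-0.119,0.983,0.234],85],
  [[0,0.028,0.002],[-0.119,0.983,0.234],85],
  [[0,0.028,0.002],[-0.119,0.983,0.234],85],
])

```text
t: 21.18
ee_pos: [0.4847, 0.0455, 0.1698]
ee_rot: [179.8, 14.7, -178.4]
contact_force: [-0.2, -1.3, 0.7]
grip_width: 0.0849
grip_force: 0.0
```

>>> send_rows([
  [[0,0.028,0.003],[-0.145,0.983,0.211],85],
  [[0,0.028,0.003],[-0.145,0.983,0.211],85],
  [[0,0.028,0.003],[-0.145,0.983,0.211],85],
])

```text
t: 21.55
ee_pos: [0.5048, 0.1634, 0.1496]
ee_rot: [179.6, 4.6, -179.5]
contact_force: [-0.0, 0.1, 0.7]
grip_width: 0.0851
grip_force: 0.0
```

>>> send_rows([
  [[0.001,0.014,0.001],[-0.076,0.462,0.086],85],
  [[0.001,0.014,0.001],[-0.076,0.462,0.086],85],
  [[0.001,0.014,0.001],[-0.076,0.462,0.086],85],
])

```text
t: 21.92
ee_pos: [0.5143, 0.2152, 0.1419]
ee_rot: [-180.0, -0.4, 180.0]
contact_force: [0.2, 0.1, 0.2]
grip_width: 0.0851
grip_force: 0.0
```

```bash
python3 - <<'E'
from h import *
from bench import *
s,p,R=now();print(p,s["ee_rot"])
plan(p,R,[(np.array([.5152,.2155,.0285]),vtool(180),28)])
c=camera("wrist");T=np.eye(4);T[:3,:3]=R;T[:3,3]=p;P=cloud(c,T@c["tool_from_camera"])
k=(P[...,2]>.056)&(P[...,2]<.068)&(np.hypot(P[...,0]-.515,P[...,1]-.2155)<.045)
print(k.sum(),P[k].min(0).round(4),P[k].max(0).round(4),cv2.minEnclosingCircle(P[k][:,:2].astype(np.float32)))
# left berth jar in the bed frame
c=camera("top");L=(cloud(c)-O)@bed()
k=(L[...,2]>.054)&(L[...,2]<.064)&(abs(L[...,1]-.09)<.045)&(abs(L[...,0])<.045);print("blue",k.sum(),cv2.minEnclosingCircle(L[k][:,:2].astype(np.float32)))
k=(L[...,2]>.054)&(abs(L[...,1]-.09)<.045)&(abs(L[...,0])<.045);print(L[k].max(0))
E
```

```text
[0.51425601 0.21524574 0.14186244] [-179.97706936   -0.35872657  179.95480478]
0 rows 5 turn [-0.0, -0.001, -0.0] shift [-0.014, 0.003, 0.945]
2904 [0.4885 0.189  0.056 ] [0.5408 0.2406 0.0678] ((0.5145707130432129, 0.2148142009973526), 0.0263732448220253)
blue 287 ((-0.0022699797991663218, 0.08694804459810257), 0.02682354673743248)
[0.02418153 0.11313573 0.08203585]
```

>>> send_rows([
  [[0,-0.001,0],[-0.01,0,0.22],85],
  [[0,-0.001,0],[-0.01,0,0.45],85],
  [[0,-0.001,0],[-0.01,0,0.68],85],
  [[0,-0.001,0],[-0.01,0,0.86],85],
  [[0,-0.001,0],[-0.01,0,0.945],85],
])

```text
t: 22.65
ee_pos: [0.5144, 0.2152, 0.0286]
ee_rot: [-180.0, 0.0, 179.9]
contact_force: [-1.5, -0.1, 0.3]
grip_width: 0.0849
grip_force: 0.0
```

>>> send_rows([
  [[0,0,0],[0,0,0],60],
  [[0,0,0],[0,0,0],45],
  [[0,0,0],[0,0,0],40],
  [[0,0,0],[0,0,0],40],
  [[0,0,0],[0,0,0],40],
], grip_force=50)

```text
t: 23.28
ee_pos: [0.5154, 0.2161, 0.0302]
ee_rot: [-180.0, 0.1, 180.0]
contact_force: [-2.2, -2.9, 7.3]
grip_width: 0.0509
grip_force: 51.4
```

```bash
python3 - <<'E'
from h import *
s,p,R=now();print(p,s["ee_rot"],s["grip_width"],s["contact_force"])
h=p[2]-.004
T=btool(180);q=(-.0025,-.0905)
plan(p,R,[(p+[0,0,.115],vtool(180),25),(bp(-.0025,.06,h+.115),T,42),(bp(*q,h+.115),T,42),(bp(*q,h+.006),T,18)])
E
```

```text
[0.51542975 0.21609034 0.03023675] [-1.79983409e+02  1.21903331e-01  1.79970032e+02] 0.050946903026843196 [-2.2367161  -2.92908614  7.30789512]
0 rows 5 turn [-0.0, 0.0, -0.0] shift [-0.002, -0.0, -0.958]
1 rows 3 turn [-0.0, -0.025, -0.002] shift [0.166, -0.983, -0.167]
1 rows 3 turn [-0.001, -0.026, -0.002] shift [0.15, -0.983, -0.191]
1 rows 3 turn [-0.0, -0.018, -0.002] shift [0.093, -0.713, -0.161]
2 rows 3 turn [-0.0, -0.0, 0.0] shift [0.002, -0.983, 0.002]
2 rows 1 turn [-0.0, -0.0, 0.0] shift [0.001, -0.271, 0.001]
3 rows 5 turn [-0.0, -0.0, 0.0] shift [-0.001, 0.001, 0.75]
3 rows 2 turn [-0.0, -0.0, 0.0] shift [-0.0, 0.001, 0.158]
```

>>> send_rows([
  [[0,0,0],[0,0,-0.12],40],
  [[0,0,0],[0,0,-0.3],40],
  [[0,0,0],[0,0,-0.5],40],
  [[0,0,0],[0,0,-0.74],40],
  [[0,0,0],[0,0,-0.958],40],
])

```text
t: 23.9
ee_pos: [0.5149, 0.2164, 0.1462]
ee_rot: [180.0, 0.1, 180.0]
contact_force: [0.6, 0.8, -2.2]
grip_width: 0.0509
grip_force: 52.4
```

>>> send_rows([
  [[0,-0.006,0],[0.04,-0.2,-0.04],40],
  [[0,-0.012,-0.001],[0.08,-0.46,-0.08],40],
  [[0,-0.019,-0.002],[0.12,-0.73,-0.12],40],
  [[0,-0.025,-0.002],[0.166,-0.983,-0.167],40],
])

```text
t: 24.4
ee_pos: [0.4946, 0.0974, 0.1653]
ee_rot: [-179.9, 9.2, -179.3]
contact_force: [0.3, -0.1, -1.4]
grip_width: 0.0509
grip_force: 52.5
```

>>> send_rows([
  [[0,-0.007,0],[0.04,-0.25,-0.05],40],
  [[0,-0.013,-0.001],[0.08,-0.5,-0.1],40],
  [[0,-0.02,-0.002],[0.12,-0.75,-0.15],40],
  [[-0.001,-0.026,-0.002],[0.15,-0.983,-0.191],40],
])

```text
t: 24.9
ee_pos: [0.4746, -0.0206, 0.1854]
ee_rot: [179.9, 18.5, -178.5]
contact_force: [-0.0, 0.6, -1.6]
grip_width: 0.0509
grip_force: 52.5
```

>>> send_rows([
  [[0,-0.006,0],[0.03,-0.25,-0.06],40],
  [[0,-0.012,-0.001],[0.06,-0.5,-0.12],40],
  [[0,-0.018,-0.002],[0.093,-0.713,-0.161],40],
])

```text
t: 25.28
ee_pos: [0.4603, -0.1069, 0.2001]
ee_rot: [-179.8, 25.0, -177.7]
contact_force: [-0.2, 0.2, -1.4]
grip_width: 0.0507
grip_force: 52.5
```

>>> send_rows([
  [[0,0,0],[0.002,-0.25,0],40],
  [[0,0,0],[0.002,-0.5,0],40],
  [[0,0,0],[0.002,-0.75,0],40],
  [[0,0,0],[0.002,-0.983,0],40],
])

```text
t: 25.78
ee_pos: [0.4646, -0.2248, 0.2]
ee_rot: [-179.8, 24.9, -177.8]
contact_force: [0.2, 1.3, -1.1]
grip_width: 0.0502
grip_force: 52.5
```

>>> send_rows([
  [[0,0,0],[0,-0.15,0],40],
  [[0,0,0],[0,-0.271,0],40],
  [[0,0,0],[0,-0.271,0],40],
])

```text
t: 26.15
ee_pos: [0.4659, -0.2567, 0.1989]
ee_rot: [-179.8, 24.9, -177.8]
contact_force: [0.1, 0.3, -1.0]
grip_width: 0.051
grip_force: 52.5
```

```bash
python3 - <<'E'
from h import *
s,p,R=now();b=(p-O)@bed();print(b.round(4),s["ee_rot"],s["grip_width"],s["grip_force"])
plan(p,R,[(bp(-.0025,-.0905,.0305),btool(180),20)])
E
```

```text
[-0.0033 -0.0907  0.1407] [-179.84175439   24.85834598 -177.81722398] 0.051042764610671816 52.5446498952806
0 rows 5 turn [-0.0, -0.0, 0.0] shift [-0.008, 0.004, 0.833]
0 rows 1 turn [-0.0, -0.0, 0.0] shift [-0.001, -0.0, 0.085]
```

>>> send_rows([
  [[0,0,0],[-0.008,0.004,0.18],40],
  [[0,0,0],[-0.008,0.004,0.38],40],
  [[0,0,0],[-0.008,0.004,0.6],40],
  [[0,0,0],[-0.008,0.004,0.78],40],
  [[0,0,0],[-0.008,0.004,0.9],40],
])

```text
t: 26.78
ee_pos: [0.5122, -0.2529, 0.1004]
ee_rot: [-179.9, 24.8, -177.7]
contact_force: [0.3, 0.5, -1.6]
grip_width: 0.0508
grip_force: 52.5
```

>>> send_rows([
  [[0,0,0],[0,0,0.015],40],
  [[0,0,0],[0,0,0.03],40],
  [[0,0,0],[0,0,0.035],40],
])

```text
t: 27.15
ee_pos: [0.514, -0.2542, 0.098]
ee_rot: [-179.8, 24.9, -177.8]
contact_force: [0.5, 1.0, -1.8]
grip_width: 0.0505
grip_force: 52.5
```

```bash
python3 - <<'E'
from h import *
s,p,R=now();b=(p-O)@bed();print(b.round(4),s["contact_force"]@bed())
E
```

```text
[-0.0024 -0.0901  0.0289] [-0.25928254  1.00977206 -1.89417448]
```

>>> send_rows([
  [[0,0,0],[0,0,0.008],40],
  [[0,0,0],[0,0,0.014],40],
  [[0,0,0],[0,0,0.016],40],
  [[0,0,0],[0,0,0.016],40],
])

```text
t: 27.65
ee_pos: [0.5147, -0.2542, 0.0956]
ee_rot: [-179.8, 24.9, -177.8]
contact_force: [-0.4, 0.6, -2.1]
grip_width: 0.0508
grip_force: 52.5
```

>>> send_rows([
  [[0,0,0],[0,0,0.005],40],
  [[0,0,0],[0,0,0.01],40],
  [[0,0,0],[0,0,0.01],40],
])

```text
t: 28.02
ee_pos: [0.5151, -0.2542, 0.0947]
ee_rot: [-179.8, 24.9, -177.8]
contact_force: [-2.8, -0.1, 3.3]
grip_width: 0.0508
grip_force: 53.0
```

Touchdown. Releasing, backing off, and going to the latch.

>>> send_rows([
  [[0,0,0],[0,0,0.003],54],
  [[0,0,0],[0,0,0.003],60],
  [[0,0,0],[0,0,0.003],75],
  [[0,0,0],[0,0,0.003],85],
  [[0,0,0],[0,0,0.003],85],
])

```text
t: 28.65
ee_pos: [0.5154, -0.2542, 0.0943]
ee_rot: [-179.8, 24.9, -177.8]
contact_force: [0.3, -0.5, -0.1]
grip_width: 0.0852
grip_force: 0.0
```

>>> send_rows([
  [[0,0,0],[0,0,-0.2],85],
  [[0,0,0],[0,0,-0.5],85],
  [[0,0,0],[0,0,-0.95],85],
  [[0,0,0],[0,0,-0.95],85],
])

```text
t: 29.15
ee_pos: [0.4677, -0.257, 0.2012]
ee_rot: [-179.6, 25.1, -177.7]
contact_force: [1.2, -0.6, -0.5]
grip_width: 0.085
grip_force: 0.0
```

```bash
python3 - <<'E'
from h import *
from bench import *
s,p,R=now();b=(p-O)@bed();print(b.round(4))
c=camera("top");L=(cloud(c)-O)@bed();cv2.imwrite("pics/t3.png",cv2.resize(c["image"][150:280,140:420,::-1],None,fx=2.5,fy=2.5))
k=(L[...,2]>.054)&(L[...,2]<.064)&(abs(L[...,1]-.09)<.045)&(abs(L[...,0])<.045);print("blue",k.sum(),cv2.minEnclosingCircle(L[k][:,:2].astype(np.float32)))
a=90+75.4
plan(p,R,[(bp(-.0005,.0,.15),btool(a),45),(bp(-.0005,.0,.067),btool(a),22)])
E
```

```text
[-0.0007 -0.0911  0.142 ]
blue 279 ((-0.002683420665562153, 0.08796803653240204), 0.026435131207108498)
0 rows 3 turn [-0.001, 0.0, 0.041] shift [-0.004, 0.759, -0.071]
1 rows 4 turn [0.0, 0.0, 0.0] shift [0.001, -0.001, 0.691]
```

View pics/t3.png

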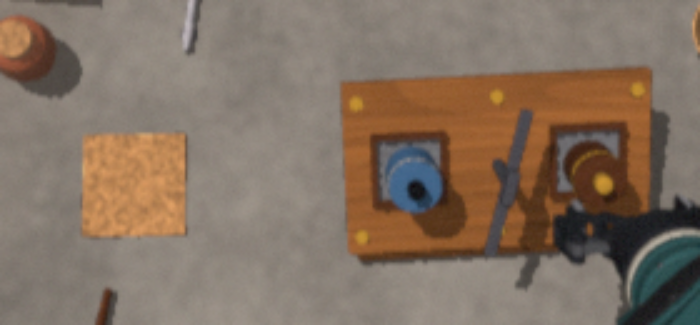

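The blue jar stands in the left berth (415,185), the wooden one in the right berth (595,175). The mat is empty and the latch is still open at (510,175).

>>> send_rows([
  [[-0.001,0,0.041],[-0.004,0.759,-0.071],45],
  [[-0.001,0,0.041],[-0.004,0.759,-0.071],45],
  [[-0.001,0,0.041],[-0.004,0.759,-0.071],45],
  [[-0.001,0,0.041],[-0.004,0.759,-0.071],45],
])

```text
t: 29.7
ee_pos: [0.461, -0.1649, 0.2048]
ee_rot: [173.1, 24.0, 166.1]
contact_force: [-0.1, 0.3, -0.4]
grip_width: 0.0451
grip_force: 0.0
```

```bash
python3 - <<'E'
from h import *
s,p,R=now();b=(p-O)@bed();print(b.round(4),s["grip_width"])
plan(p,R,[(bp(-.0005,.0,.067),btool(165.4),22)])
E
```

```text
[-0.0022  0.0011  0.1466] 0.04506993214870797
0 rows 4 turn [0.001, -0.001, 0.0] shift [-0.018, -0.008, 0.663]
```

>>> send_rows([
  [[0.001,-0.001,0],[-0.018,-0.008,0.18],45],
  [[0.001,-0.001,0],[-0.018,-0.008,0.36],45],
  [[0.001,-0.001,0],[-0.018,-0.008,0.52],45],
  [[0.001,-0.001,0],[-0.018,-0.008,0.62],45],
  [[0.001,-0.001,0],[-0.018,-0.008,0.663],45],
])

```text
t: 30.32
ee_pos: [0.4962, -0.165, 0.1332]
ee_rot: [173.4, 24.3, 166.0]
contact_force: [-0.6, -1.2, 1.2]
grip_width: 0.0446
grip_force: 0.0
```

>>> send_rows([
  [[0,0,0],[0,0,0],0],
  [[0,0,0],[0,0,0],0],
  [[0,0,0],[0,0,0],0],
  [[0,0,0],[0,0,0],0],
], grip_force=40)

```text
t: 30.82
ee_pos: [0.4963, -0.1639, 0.1347]
ee_rot: [173.3, 24.4, 166.0]
contact_force: [0.1, 6.3, 2.0]
grip_width: 0.011
grip_force: 40.9
```

>>> send_rows([
  [[0,0,0.02],[0,0,0],0],
  [[0,0,0.04],[0,0,0],0],
  [[0,0,0.06],[0,0,0],0],
  [[0,0,0.08],[0,0,0],0],
  [[0,0,0.1],[0,0,0],0],
])

```text
t: 31.45
ee_pos: [0.4961, -0.1642, 0.1346]
ee_rot: [160.0, 15.7, 128.4]
contact_force: [-0.0, 3.6, 2.4]
grip_width: 0.0109
grip_force: 41.0
```

>>> send_rows([
  [[0,0,0.02],[0,0,0],0],
  [[0,0,0.04],[0,0,0],0],
  [[0,0,0.06],[0,0,0],0],
  [[0,0,0.08],[0,0,0],0],
  [[0,0,0.1],[0,0,0],0],
])

```text
t: 32.08
ee_pos: [0.4958, -0.1643, 0.1344]
ee_rot: [154.9, 1.5, 94.9]
contact_force: [-2.9, 3.0, 3.5]
grip_width: 0.0109
grip_force: 41.4
```

```bash
python3 - <<'E'
from h import *
s,p,R=now();b=(p-O)@bed();x=bed().T@R[:,0];print(b.round(4),s["grip_width"],"theta",np.arctan2(x[1],x[0])-np.pi/2,s["contact_force"],s["moment"])
E
```

```text
[-0.0004  0.0005  0.0682] 0.010938282380722445 theta 0.05452346596252733 [-2.88743825  2.98298997  3.52151004] [0.60355298 0.99806067 0.30427062]
```

Shut at about 0.05 rad. Releasing, backing off and checking.

>>> send_rows([
  [[0,0,0],[0,0,0],0],
  [[0,0,0],[0,0,0],40],
  [[0,0,0],[0,0,0],40],
  [[0,0,0],[0,0,0],40],
])

```text
t: 32.58
ee_pos: [0.4962, -0.1648, 0.1341]
ee_rot: [154.9, 1.6, 95.1]
contact_force: [-0.6, -0.1, 0.5]
grip_width: 0.0399
grip_force: 0.0
```

>>> send_rows([
  [[0,0,0],[0,0,-0.2],40],
  [[0,0,0],[0,0,-0.5],40],
  [[0,0,0],[0,0,-0.95],40],
  [[0,0,0],[0,0,-0.95],40],
])

```text
t: 33.08
ee_pos: [0.448, -0.1671, 0.2407]
ee_rot: [154.7, 1.8, 95.0]
contact_force: [0.0, -0.4, -0.4]
grip_width: 0.0402
grip_force: 0.0
```

>>> send_rows([
  [[0,0,0],[0,0,-0.4],40],
  [[0,0,0],[0,0,-0.6],40],
  [[0,0,0],[0,0,-0.6],40],
])

```text
t: 33.45
ee_pos: [0.4173, -0.1675, 0.3031]
ee_rot: [154.8, 1.7, 95.0]
contact_force: [0.4, 0.6, 0.1]
grip_width: 0.0397
grip_force: 0.0
```

```bash
python3 - <<'E'
from h import *
from bench import *
s,p,R=now();c=camera("wrist");T=np.eye(4);T[:3,:3]=R;T[:3,3]=p
L=(cloud(c,T@c["tool_from_camera"])-O)@bed();cv2.imwrite("pics/w3.png",c["image"][:,:,::-1])
for sg in(1,-1):
    k=(L[...,2]>.055)&(L[...,2]<.063)&(abs(L[...,1]-sg*.09)<.03)&(abs(L[...,0])<.035)
    A=np.c_[L[k][:,:2],np.ones(k.sum())];print(sg,k.sum(),cv2.minEnclosingCircle(L[k][:,:2].astype(np.float32)),np.linalg.lstsq(A,L[k][:,2],rcond=None)[0].round(3))
k=(L[...,2]>.066)&(L[...,2]<.078)&(abs(L[...,1])<.055)&(abs(L[...,0])<.03);print("bar",k.sum(),np.polyfit(L[k][:,1],L[k][:,0],1),s["t"],s["contact_force"])
E
```

```text
1 1657 ((-0.00321830902248621, 0.08734817802906036), 0.02607065625488758) [ 0.001 -0.002  0.061]
-1 957 ((-0.004861828405410051, -0.09153872728347778), 0.02612251788377762) [ 0.    -0.013  0.059]
bar 736 [-0.06028364 -0.00049785] 33.45 [0.3736215  0.60451335 0.14235853]
```

View pics/w3.png

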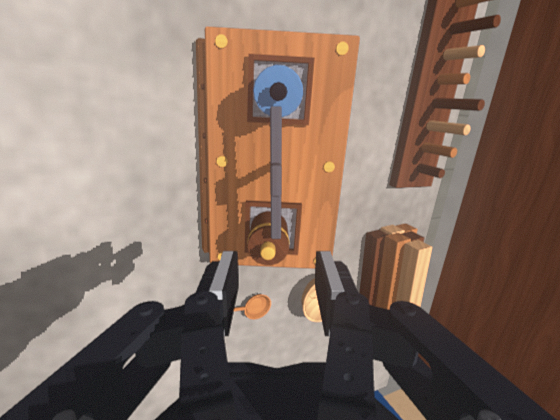

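The blue jar is at (278,90) and the wooden one at (268,240). Both are seated square to the bed, and the bar lies across them at 0.06 rad. Handing in.

```bash
python3 -c "
from bench import *
print(hand_in())"
```

```text
the job is handed in; nothing more can be done
None
```

The jars are swapped: blue now stands in the left berth and wood in the right. Both were seated square to the bed at the last wrist view, with the bar back across them at about 0.06 rad. I handed the job in about 33.5 s into the 72 s allowed, and no verdict came back.

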